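# Clear the bench: sort vials, stoppers and a clamp boss

## Robot

A 6-joint arm with a two-finger parallel gripper is mounted at the origin on the work surface. World frame = base frame: x ahead of the robot, y to its left, z up, the work surface at z = 0. Lengths are in m, angles in degrees, forces in N, time in s.
With the tool pointing down it reaches from about 0.3 to 0.75 m from the base axis. Payload 8.5 kg.
Tool frame: the origin (TCP) lies at the very end of the fingers, on their centre line; the grasp point (between the pads) lies 19 mm behind it (hold_point_z is the distance from the TCP to the grasp point, in m); z points along the fingers, y is the direction in which the jaws open and shut (so a half turn about z gives the same grasp; the last joint's range is limited). The gripper opens to 85 mm and grips with 20 to 120 N. Pads are 22 mm wide; open, the fingers measure 114 mm over their backs; the gripper's body (76 mm by 85 mm) begins 54 mm behind the grasp point. The pads swing forward as they close: fully open they stand 13 mm farther back than shut.
Start: joints at [-83.898, 21.807, 74.336, -0, 83.858, -12.336], TCP at [0.174, -0.522, 0.231] pointing down, gripper open.
Joint ranges: [-178.18, 178.18], [-50.72, 133.34], [12.68, 142.11], [-81.47, 261.47], [9.98, 163.14], [-165.26, 165.26]. Speed limits (degrees/s): [136.94, 136.94, 180, 180, 180, 180].

## Interface

Orientations are given as a 3x3 rotation matrix whose columns are the frame's x, y, z axes.
In Python, from rig import observe, get_image, close_job, hold_point_z gives the robot as it stands. The module is installed in compiled form; this text tells all that it offers.
- The arm moves only by the tool jog_arm, never from a script. Its arguments are lists of equal length, an entry for each row: "travel": the shift along the world's x, y, z in m, a list of three; "dr": the turn, a rotation vector about the world's x, y, z in rad, a list of three. In form: {"travel": [[x, y, z], ...], "dr": [[rx, ry, rz], ...]}. A call has 1 to 20 rows; each row shifts and turns the commanded pose from where the row before left it; what a row does not reach is not made up. A row lasts 1/12 s, in which the tool goes at most 41.7 mm and 7.16 degrees, less where a joint would pass 70% of its speed; a pose out of reach is approached as far as the arm can. A call with a gripper value outside its range is refused whole. "jaw" is the finger opening in m, from 0 to 0.0854, set as the call begins (left out, the last holds). The fingers move at their own pace and stop on an object; "newtons" is the grip in N (left out, the last holds). Time passes only in rows, so rows that do not move let the fingers close. It gives the time, the measured TCP pose, the force and the opening at its end, in the units of the state.
- observe(): the state, without advancing time (a new reading comes with each control period).
- get_image(name): name is "scene" or "top"; returns a dict with "color" (384x512x3 uint8, red, green, blue), "fovy" (degrees; the focal length in pixels is half the picture's height over the tangent of half this angle, whatever the lens; pixels are square), "cx", "cy" (the principal point, pixels), "k1" (the pictures are not rectified: a ray, as slopes to the right and down, at radius r is drawn at 1 + k1 r^2 times it, then the intrinsics apply), "R" (3x3) and "t" (3): a world point X has camera coordinates R X + t. Camera axes: x right, y down, z forward; pixel columns grow to the right and rows downward; lengths in m; the calibration is good to about 2 mm. A picture is of the moment at which its call begins. There is no depth.
- close_job(): hands the job in, once; it reports no verdict.
The state is a dict: "time_s": time; "q": joint angles; "qvel": joint speeds; "joint_efforts": joint torques, N m; "position": TCP position; "tool_rot": TCP orientation; "ft_force": force on the tool from outside, world axes, zero at the start; "wrist_torque": the same for the moment, N m; "grip_width": finger opening in m.
Only numpy, scipy, OpenCV 4.12 (cv2) and the standard library are available. Lean on these libraries where they do the work, as an engineer would, in place of code of your own. Each camera call takes 0.05 s, during which the arm holds its last target.

## Task

Sort the loose pieces on the lab bench back into their holders: stand the two amber vials upright in the blue two-bay rack, one in each bay, put both black rubber stoppers side by side in the round steel dish, and lay the metal clamp boss flat in the grey rectangular tray. Leave the small glass beaker and the metal jar where they stand.

Things in the scene. Friction and masses are not known exactly. Their poses are not given: they have to be found in the camera images.
- vial_a_center (a point): an amber glass sample vial with a white screw cap, standing upright: a cylinder 28 mm in diameter up to 77 mm, cap 25 mm in diameter, 95 mm tall in all, about 50 g. The two vials are alike. This point is on its axis half-way up, 47.5 mm above its foot; z points up along the axis
- vial_b_center (a point): an amber glass sample vial with a white screw cap, standing upright: a cylinder 28 mm in diameter up to 77 mm, cap 25 mm in diameter, 95 mm tall in all, about 50 g. The two vials are alike. This point is on its axis half-way up, 47.5 mm above its foot; z points up along the axis
- stopper_a_center (a point): a solid black rubber stopper standing on its narrow end: a tapered plug 36 mm in diameter at the foot, 42 mm at the top, 48 mm tall, about 60 g. The two stoppers are alike. This point is on its axis half-way up, 24 mm above its foot; z points up along the axis
- stopper_b_center (a point): a solid black rubber stopper standing on its narrow end: a tapered plug 36 mm in diameter at the foot, 42 mm at the top, 48 mm tall, about 60 g. The two stoppers are alike. This point is on its axis half-way up, 24 mm above its foot; z points up along the axis
- boss_center (a point): an aluminium clamp boss (joins rods on a lab stand), about 180 g, lying flat. Its middle is a block 24 mm (x) by 28 mm (y) by 40 mm high: grip it there across y. Prongs reach to x = +36 mm, jaws to x = -32 mm. A brass thumbscrew sticks out at x = +27 mm to y = +27 mm; another stands on top at x = -22 mm, to 52 mm above the foot. This point: mid-block, 20 mm above its foot; z up
- rack: a blue plastic rack, an open-topped fixed box 60 mm along its x, 116 mm along its y, 34 mm high, walls and floor 4 mm thick, split by one wall 4 mm thick into two square bays of 52 mm by 52 mm with centres at y = +28 and y = -28 mm. Origin: centre of its underside on the bench, z up
- dish: a shallow round stainless dish, fixed, 136 mm in diameter over the rim, 128 mm inside, rim 14 mm high, floor 4 mm thick: both stoppers fit in it with their axes about 64 mm apart. Origin: centre of its underside on the bench, z up
- tray: a low grey plastic rectangular tray, fixed, 120 mm along its x by 92 mm along its y outside, 112 by 84 mm inside, rim 13 mm high, floor 4 mm thick. Origin: centre of its underside on the bench, z up
- beaker_center (a point): a bystander: a small empty glass beaker, 42 mm in diameter, 58 mm tall, loose. This point is on its axis 29 mm above its foot
- jar_center (a point): a bystander: a small round metal jar with a dark lid, 42 mm in diameter, 40 mm tall, loose. This point is on its axis 20 mm above its foot
There are look-alikes about, which are no part of the job. What is shaped like the part that bears boss_center but red is not meant.

How it is judged:
By the outcome, as a careful person would: the job done as asked, in the order asked, and still so for the second after the job is handed in, with the robot touching nothing.
It also fails if it takes over 122 s, if anything falls off the work surface, if the arm or the gripper's body presses on something with over 40 N, if the wrist force passes 120 N, or if a joint passes its speed limit or range.

## Working session

There is one attempt and no reset: what is moved stays moved. The work goes in short steps, Python scripts to look and compute and a tool call to move; the robot and the scene stay as the last step left them, time stands still between calls to the robot, and variables do not carry over. Pictures are saved under pics/ and viewed, and the job is handed in when it is done.

Besides the shell and the picture viewer there is one more tool, called after "Request:" by a JSON object that holds its "api" and its "payload", one argument or row to a line. jog_arm: Moves the arm, as the interface text tells. Its arguments: {"type":"object","properties":{"travel":{"type":"array"},"dr":{"type":"array"},"jaw":{"type":"number"},"newtons":{"type":"number"}},"required":["travel","dr"]}

```bash
mkdir -p pics; python3 - <<'E'
from rig import *
import cv2
s=observe(); print(s['time_s'],s['position'],s['tool_rot'],s['grip_width'],hold_point_z)
for n in("scene","top"):
    g=get_image(n); cv2.imwrite(f'pics/{n}0.png',g['color'][:,:,::-1]); print(n,{k:g[k] for k in g if k!='color'})
E
```

```text
0.0 [ 0.17391892 -0.52146445  0.23070786] [[ 9.48678315e-01  3.16242667e-01 -1.73666219e-04]
 [ 3.16242570e-01 -9.48677217e-01  1.47492331e-03]
 [ 3.01680496e-04 -1.45414841e-03 -9.99998897e-01]] 0.0851345443315519 0.0187
scene {'fovy': 53.70702010259147, 'cx': 255.33525628138787, 'cy': 186.9471498423288, 'k1': -0.04480874467335271, 'R': array([[-0.0582608 ,  0.99805732,  0.02207401],
       [ 0.68522412,  0.05606013, -0.72617158],
       [-0.72599834, -0.02718169, -0.68715906]]), 't': array([ 0.03940817, -0.32701602,  1.24954401])}
top {'fovy': 50.0744976339293, 'cx': 251.76115135712513, 'cy': 187.4068584434263, 'k1': 0.0504870877316985, 'R': array([[-1.25165329e-03, -9.99999040e-01,  5.95034829e-04],
       [-9.95966044e-01,  1.19321702e-03, -8.97229877e-02],
       [ 8.97221915e-02, -7.04936558e-04, -9.95966581e-01]]), 't': array([0.00617991, 0.56769944, 1.01802657])}
```

View pics/scene0.png

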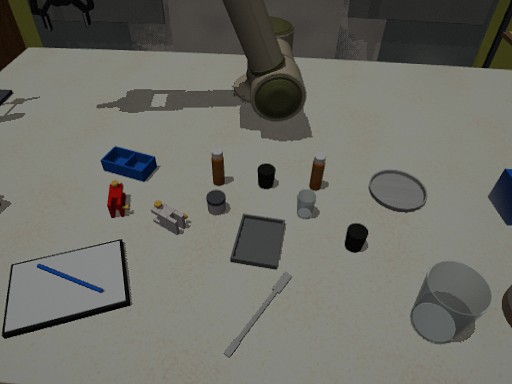

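View pics/top0.png

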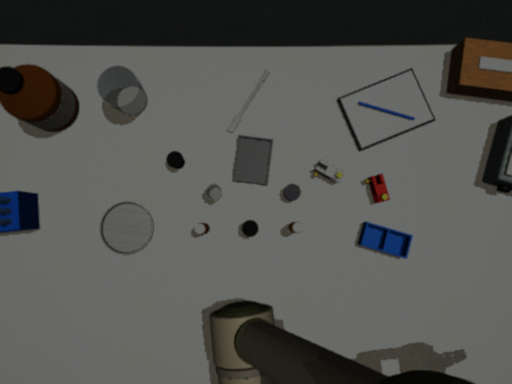

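The top view shows the vials at (201,229) and (296,228), and the stoppers at (175,160) and (250,228). The silver boss is at (328,171); the red look-alike at (378,188) is excluded. The rack is at (385,240), dish (127,228), tray (253,160), beaker (214,193) and jar (291,192). Next I'll take enlarged crops.

```bash
cat > h.py <<'E'
import numpy as np, cv2, pickle, os
from scipy.optimize import least_squares
def grab(tag):
    from rig import get_image
    d={n:get_image(n) for n in("scene","top")}
    pickle.dump(d,open(f'{tag}.pkl','wb')); return d
def load(tag): return pickle.load(open(f'{tag}.pkl','rb'))
def f(g): return g['color'].shape[0]/2/np.tan(np.radians(g['fovy']/2))
def proj(g,X):
    X=np.atleast_2d(X); c=X@g['R'].T+g['t']; s=c[:,:2]/c[:,2:]
    s=s*(1+g['k1']*(s**2).sum(1,keepdims=True)); return s*f(g)+[g['cx'],g['cy']]
def ray(g,p):
    d=(np.array(p,float)-[g['cx'],g['cy']])/f(g); s=d.copy()
    for _ in range(20): s=d/(1+g['k1']*(s@s))
    return -g['R'].T@g['t'], g['R'].T@np.array([s[0],s[1],1])
def onz(g,p,z): o,d=ray(g,p); return o+d*(z-o[2])/d[2]
def tri(gs,ps):
    A=[];b=[]
    for g,p in zip(gs,ps):
        o,d=ray(g,p); d/=np.linalg.norm(d); P=np.eye(3)-np.outer(d,d); A.append(P); b.append(P@o)
    X=np.linalg.lstsq(np.vstack(A),np.hstack(b),rcond=None)[0]
    return X,[np.round(proj(g,X)[0]-p,2) for g,p in zip(gs,ps)]
def crop(g,x0,y0,x1,y1,k,name,gam=0.55,pts=None):
    im=g['color'][y0:y1,x0:x1,::-1]; im=(255*(im/255.)**gam).astype('uint8')
    im=cv2.resize(im,None,fx=k,fy=k,interpolation=cv2.INTER_CUBIC)
    if pts is not None:
        for p in pts: cv2.circle(im,tuple(int(round((a-o+.5)*k)) for a,o in zip(p,(x0,y0))),1,(0,255,0),-1)
    st=20
    for x in range((x0//st+1)*st,x1,st): cv2.putText(im,str(x),((x-x0)*k,8),0,.32,(0,255,255),1); cv2.line(im,((x-x0)*k,10),((x-x0)*k,14),(0,255,255),1)
    for y in range((y0//st+1)*st,y1,st): cv2.putText(im,str(y),(0,(y-y0)*k+4),0,.32,(0,255,255),1)
    cv2.imwrite('pics/'+name,im)
E
python3 - <<'E'
from h import *
d=grab('g0')
crop(d['top'],90,130,290,260,4,'t1.png'); crop(d['top'],230,140,430,270,4,'t2.png')
crop(d['scene'],90,140,290,270,4,'s1.png'); crop(d['scene'],240,140,440,270,4,'s2.png')
E
```

```text
(no output)
```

View pics/t1.png

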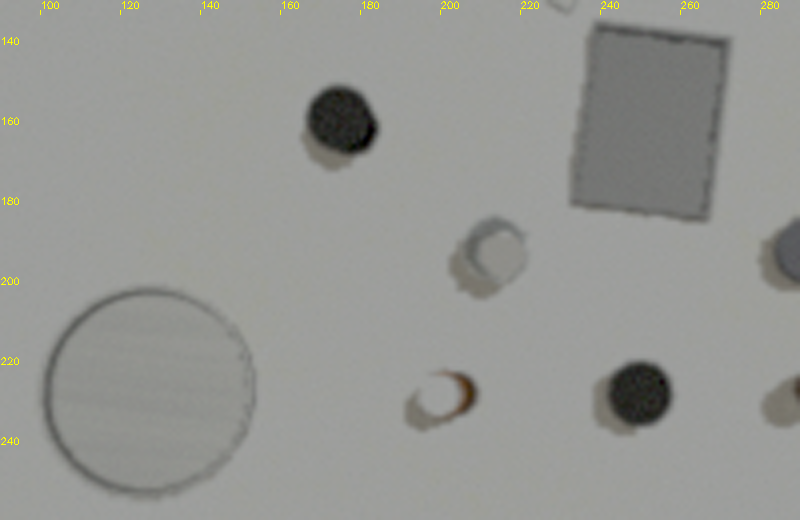

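View pics/t2.png

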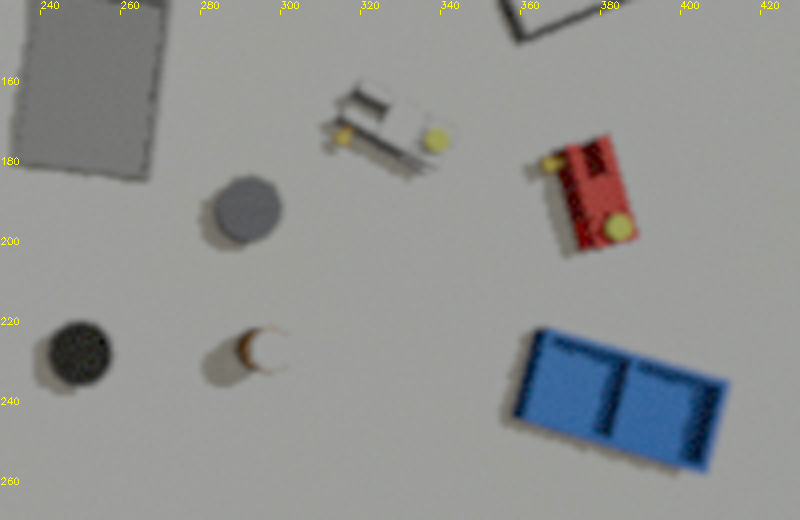

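View pics/s1.png

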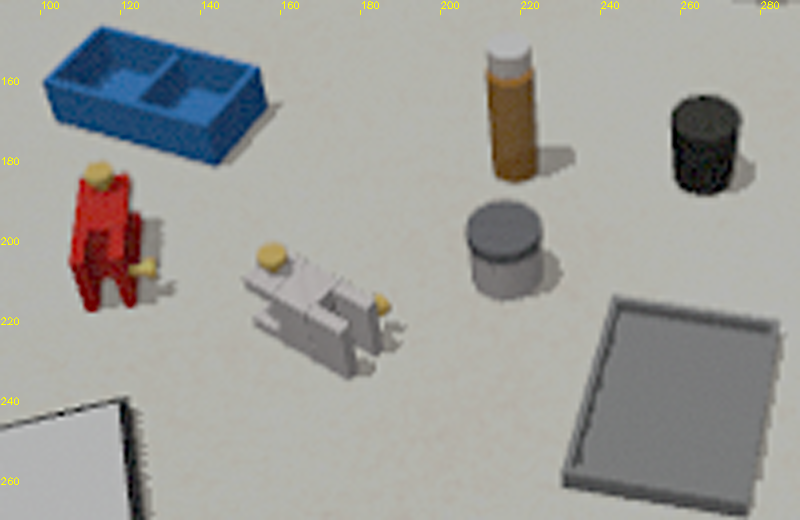

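View pics/s2.png

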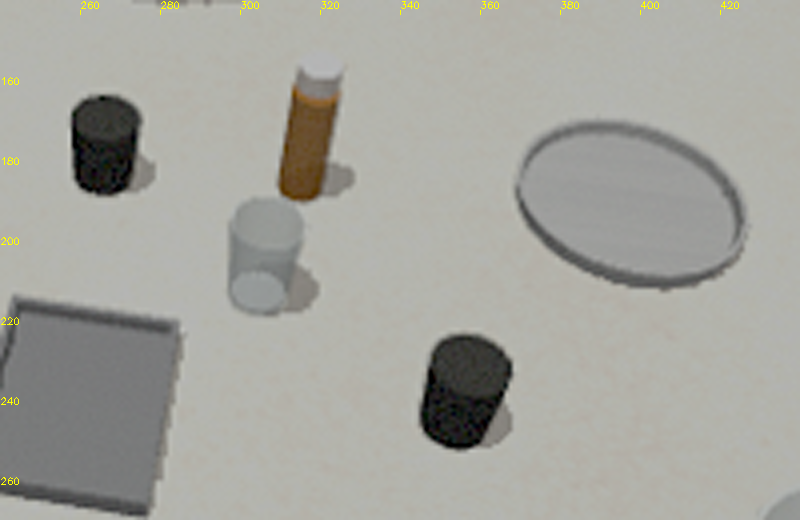

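```bash
cat > m.py <<'E'
from h import *
d=load('g0'); T,S=d['top'],d['scene']
def c4(x0,y0,u,v): return np.array([x0+(u+.5)/4-.5,y0+(v+.5)/4-.5])
t1=lambda u,v:c4(90,130,u,v); t2=lambda u,v:c4(230,140,u,v); s1=lambda u,v:c4(90,140,u,v); s2=lambda u,v:c4(240,140,u,v)
if __name__=='__main__':
    for n,a,b in [('stopA top',t1(640,394),s1(706,116)),('stopB top',t1(340,118),s2(471,364)),('vialL cap',t1(439,396),s2(322,68)),('vialR cap',t2(267,351),s1(510,46)),
     ('boss topscrew',t2(437,140),s1(272,256)),('boss sidescrew',t2(344,136),s1(381,304)),('beaker foot?',t1(498,257),s2(258,291)),('jar top',t2(248,209),s1(506,230)),
     ('dish',t1(149,392),s2(631,203)),
     ('rack far',t2(542,328),s1(262,68)) ,('rk2',t2(542,328),s1(217,135)),('rk',t2(729,382),s1(45,83)),('rk',t2(706,472),s1(102,27)),('rk',t2(515,415),s1(262,68)),
     ('tr',t1(595,24),s2(150,514)),('tr',t1(731,38),s1(566,480)),('tr',t1(707,220),s1(614,299)),('tr',t1(570,205),s1(778,323))]:
        X,r=tri([T,S],[a,b]); print(n,np.round(X,4),*r)
E
python3 m.py
```

```text
stopA top [0.4651 0.0113 0.0479] [-0.16  0.  ] [-0.17 -0.01]
stopB top [0.637  0.1988 0.0468] [-0.3  -0.05] [-0.38 -0.01]
vialL cap [0.4646 0.1298 0.0914] [-0.36 -0.03] [-0.39 -0.  ]
vialR cap [ 0.4672 -0.0996  0.0933] [ 0.18 -0.02] [0.19 0.02]
boss topscrew [ 0.5971 -0.2103  0.0491] [-0.21  0.04] [-0.25 -0.02]
boss sidescrew [ 0.6028 -0.1557  0.0231] [-0.65  0.09] [-0.78 -0.06]
beaker foot? [0.5531 0.1024 0.0014] [0.26 0.01] [0.31 0.01]
jar top [ 0.5553 -0.0939  0.036 ] [-0.25  0.02] [-0.29 -0.02]
dish [0.4671 0.3259 0.0043] [-0.48 -0.08] [-0.52  0.01]
rack far [ 0.479  -0.2522  0.0792] [-5.05  0.75] [-5.26 -0.82]
rk2 [ 0.4808 -0.2769  0.0263] [-0.71  0.13] [-0.76 -0.1 ]
rk [ 0.4478 -0.3906  0.0311] [-0.3   0.07] [-0.31 -0.05]
rk [ 0.3928 -0.3734  0.0329] [-0.42  0.08] [-0.41 -0.07]
rk [ 0.4276 -0.2593  0.0349] [ 0.42 -0.07] [0.42 0.05]
tr [0.7062 0.0422 0.0026] [-0.69 -0.02] [-0.93 -0.05]
tr [ 0.6958 -0.0475  0.0067] [-0.38  0.02] [-0.51 -0.03]
tr [ 0.5764 -0.0325  0.0087] [ 0.08 -0.  ] [0.1  0.01]
tr [0.5863 0.0565 0.0081] [-0.1 -0. ] [-0.12 -0.01]
```

```bash
cat > ov.py <<'E'
from m import *
def Rz(a): a=np.radians(a); return np.array([[np.cos(a),-np.sin(a),0],[np.sin(a),np.cos(a),0],[0,0,1]])
def place(P,x,y,yaw=0): return np.asarray(P,float)@Rz(yaw).T+[x,y,0]
def circ(r,z,n=72): a=np.linspace(0,2*np.pi,n,endpoint=False); return np.c_[r*np.cos(a),r*np.sin(a),0*a+z]
def seg(a,b,n=30): a,b=np.array(a,float),np.array(b,float); return a+(b-a)*np.linspace(0,1,n)[:,None]
def rect(x0,x1,y0,y1,z): c=[(x0,y0,z),(x1,y0,z),(x1,y1,z),(x0,y1,z)]; return np.vstack([seg(c[i],c[(i+1)%4]) for i in range(4)])
vial=np.vstack([circ(.014,0),circ(.014,.077),circ(.0125,.095)])
stop=np.vstack([circ(.018,0),circ(.021,.048)])
rack=np.vstack([rect(-.03,.03,-.058,.058,.034),rect(-.026,.026,.002,.054,.034),rect(-.026,.026,-.054,-.002,.034),rect(-.03,.03,-.058,.058,0)])
tray=np.vstack([rect(-.06,.06,-.046,.046,.013),rect(-.056,.056,-.042,.042,.013)])
dish=np.vstack([circ(.068,.014,150),circ(.064,.014,150)])
boss=np.vstack([rect(-.012,.012,-.014,.014,.04),rect(-.012,.012,-.014,.014,0),seg((.036,0,.02),(.012,0,.02)),seg((-.032,0,.02),(-.012,0,.02)),seg((-.022,0,.04),(-.022,0,.052)),seg((.027,.014,.02),(.027,.027,.02))])
def hullmask(g,P,shape):
    h=cv2.convexHull(proj(g,P).astype('float32')*16).astype(int)
    m=np.zeros(shape,np.uint8); cv2.fillConvexPoly(m,h,1,shift=4); return m
E
python3 - <<'E'
from ov import *
# rigid fits of fixtures by picks
def fit(cor,obs,x0):
    fn=lambda p:np.hstack([proj(g,place([c],p[0],p[1],p[2]))[0]-px for g,c,px in obs])
    r=least_squares(fn,x0,loss='soft_l1'); print(np.round(r.x,4),np.round(r.fun,1)); return r.x
z=.034;A,B,C,D=(.03,.058,z),(.03,-.058,z),(-.03,-.058,z),(-.03,.058,z)
fr=fit(0,[(T,A,t2(542,328)),(T,B,t2(729,382)),(T,C,t2(706,472)),(T,D,t2(515,415)),(S,A,s1(217,135)),(S,B,s1(45,83)),(S,C,s1(102,27)),(S,D,s1(262,68))],[.437,-.325,-16])
z=.013;A,B,C,D=(.06,.046,z),(.06,-.046,z),(-.06,-.046,z),(-.06,.046,z)
ft=fit(0,[(T,A,t1(595,24)),(T,B,t1(731,38)),(T,C,t1(707,220)),(T,D,t1(570,205)),(S,A,s2(150,510)),(S,B,s1(566,475)),(S,C,s1(614,299)),(S,D,s1(778,323))],[.64,0,0])
E
```

```text
[  0.4381  -0.3243 -16.2693] [ 0.1 -0.9 -0.8 -1.1 -1.  -0.   0.7  0.7 -1.7 -1.9 -0.1 -0.2  0.2 -0.3
  0.3 -0.2]
[ 6.4230e-01  4.9000e-03 -6.9237e+00] [-1.3 -1.4 -0.1 -0.7  0.6 -0.5 -0.7 -1.  -0.  -1.6 -0.9 -0.5 -0.4 -1.1
  0.7 -0.8]
```

```bash
cat > ov2.py <<'E'
from ov import *
L=[(rack,.437,-.325,-16.2),(tray,.641,.0045,-6.6),(dish,.467,.326,0),(vial,.4655,.1295,0),(vial,.4675,-.0995,0),(stop,.465,.0113,0),(stop,.637,.1985,0),(boss,.6088,-.1917,58)]
P=np.vstack([place(*l) for l in L])
crop(T,90,130,290,260,4,'ot1.png',pts=proj(T,P)); crop(T,230,140,430,270,4,'ot2.png',pts=proj(T,P))
crop(S,90,140,290,270,4,'os1.png',pts=proj(S,P)); crop(S,240,140,440,270,4,'os2.png',pts=proj(S,P))
E
sed -i "s/if 0<=p/&/" h.py; python3 ov2.py
```

```text
(no output)
```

View pics/ot1.png

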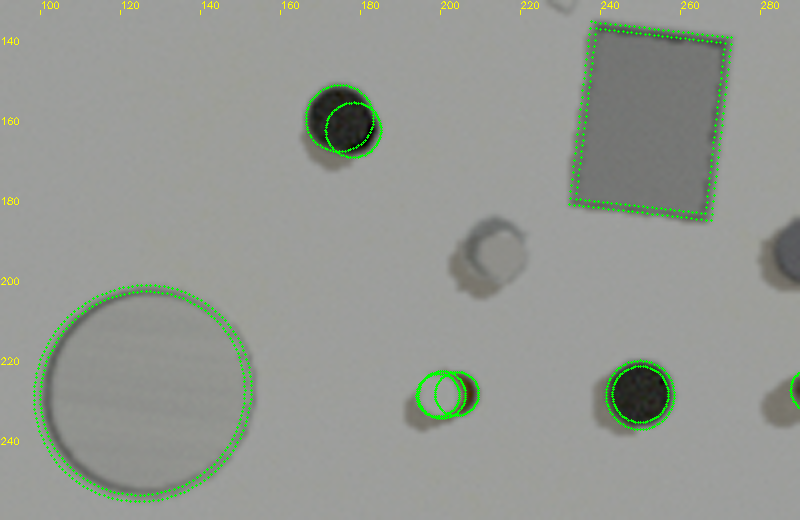

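View pics/ot2.png

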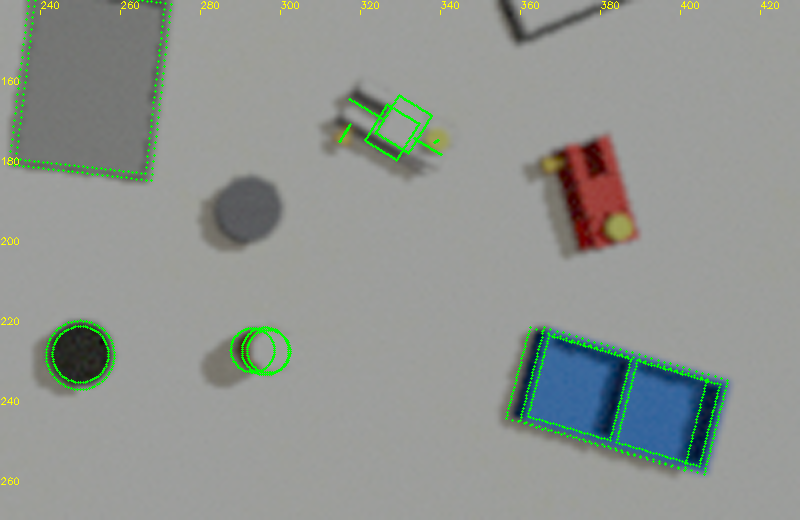

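View pics/os1.png

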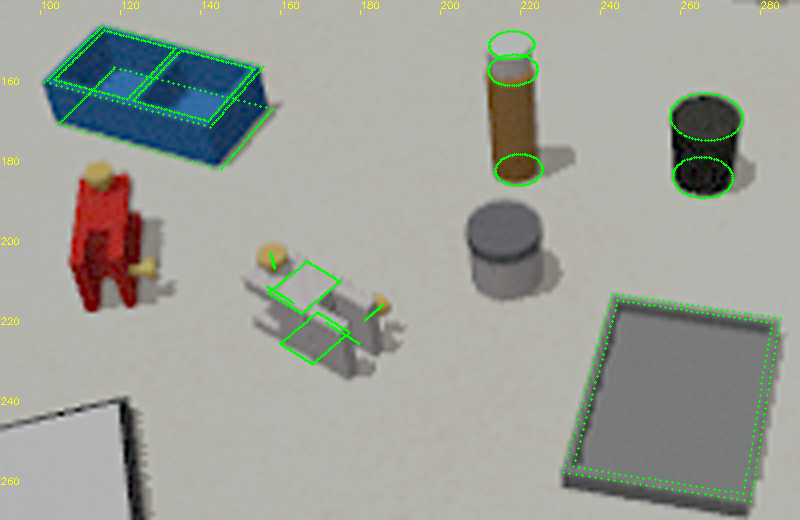

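View pics/os2.png

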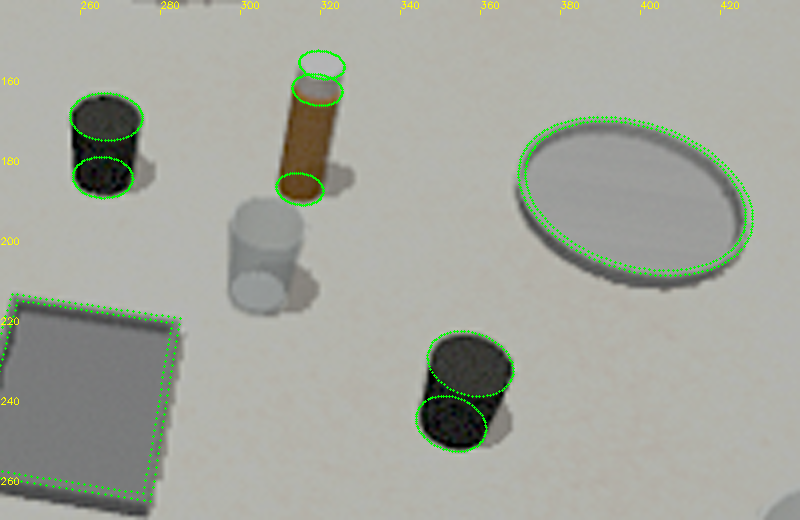

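```bash
python3 - <<'E'
from ov import *
crop(T,300,150,350,190,14,'b_t.png',gam=.8); crop(S,145,195,195,240,13,'b_s.png',gam=.9)
b2=np.vstack([rect(-.032,.036,-.014,.014,.04),rect(-.032,.036,-.014,.014,.0),boss])
for i,(x,y,a) in enumerate([(.6088,-.1917,58)]):
    P=place(b2,x,y,a); crop(T,300,150,350,190,14,'b_t2.png',gam=.8,pts=proj(T,P)); crop(S,145,195,195,240,13,'b_s2.png',gam=.9,pts=proj(S,P))
a=[cv2.imread('pics/'+n) for n in('b_t.png','b_t2.png','b_s.png','b_s2.png')]
a=[cv2.resize(i,(400,300)) for i in a]
cv2.imwrite('pics/boss4.png',np.vstack([np.hstack(a[:2]),np.hstack(a[2:])]))
E
```

```text
(no output)
```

View pics/boss4.png

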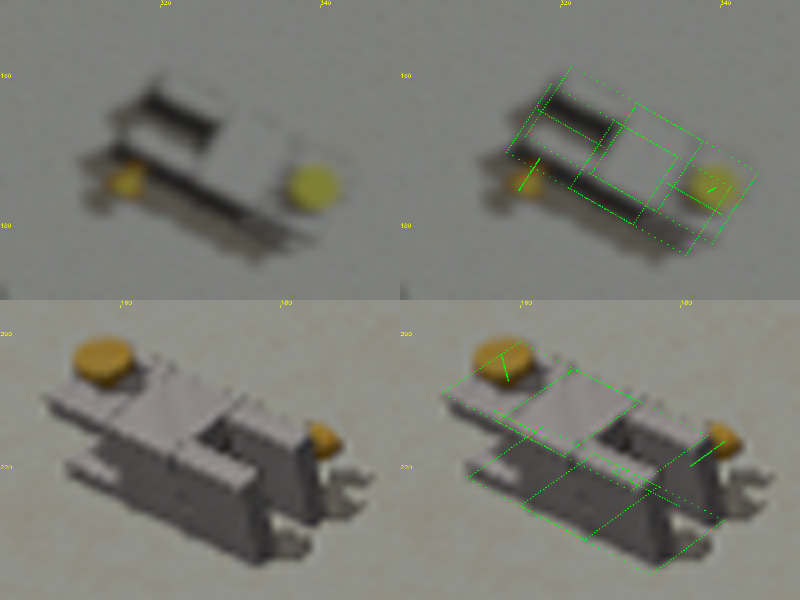

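Request:
{"api": "jog_arm", "payload": {
  "travel": [
    [0.021, 0.03, 0],
    [0.021, 0.03, 0],
    [0.021, 0.03, 0],
    [0.021, 0.03, 0],
    [0.021, 0.03, 0],
    [0.021, 0.03, 0],
    [0.021, 0.03, 0],
    [0.021, 0.03, 0],
    [0.021, 0.03, 0],
    [0.021, 0.03, 0],
    [0.021, 0.03, 0],
    [0.021, 0.03, 0],
    [0.021, 0.03, 0],
    [0.021, 0.03, 0],
    [0, 0, 0],
    [0, 0, 0]
  ],
  "dr": [
    [0, 0, 0.069],
    [0, 0, 0.069],
    [0, 0, 0.069],
    [0, 0, 0.069],
    [0, 0, 0.069],
    [0, 0, 0.069],
    [0, 0, 0.069],
    [0, 0, 0.069],
    [0, 0, 0.069],
    [0, 0, 0.069],
    [0, 0, 0.069],
    [0, 0, 0.069],
    [0, 0, 0.069],
    [0, 0, 0.069],
    [0, 0, 0],
    [0, 0, 0]
  ],
  "jaw": 0.06,
  "newtons": 30
}}

```text
time_s: 1.53
position: [0.4684, -0.1003, 0.2311]
tool_rot: [[0.276, 0.961, -0.0], [0.961, -0.276, 0.0], [0.0, -0.0, -1.0]]
ft_force: [-0.3, -0.4, 0.7]
grip_width: 0.0599
```

Request:
{"api": "jog_arm", "payload": {
  "travel": [
    [0, 0, -0.035],
    [0, 0, -0.035],
    [0, 0, -0.035],
    [0, 0, -0.035],
    [0, 0, -0.024],
    [0, 0, -0.02],
    [0, 0, 0],
    [0, 0, 0]
  ],
  "dr": [
    [0, 0, 0],
    [0, 0, 0],
    [0, 0, 0],
    [0, 0, 0],
    [0, 0, 0],
    [0, 0, 0],
    [0, 0, 0],
    [0, 0, 0]
  ]
}}

```text
time_s: 2.2
position: [0.4674, -0.1025, 0.0472]
tool_rot: [[0.281, 0.96, -0.002], [0.96, -0.281, 0.001], [0.0, -0.002, -1.0]]
ft_force: [0.9, -1.0, 0.8]
grip_width: 0.0596
```

```bash
python3 - <<'E'
from h import *
d=grab('g1'); crop(d['top'],230,140,430,270,4,'g1t.png'); crop(d['scene'],150,100,350,230,4,'g1s.png')
a=[cv2.resize(cv2.imread('pics/'+n),(560,300),interpolation=cv2.INTER_AREA)  for n in('g1t.png','g1s.png')]
cv2.imwrite('pics/g1.png',np.vstack(a))
E
```

```text
(no output)
```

View pics/g1.png

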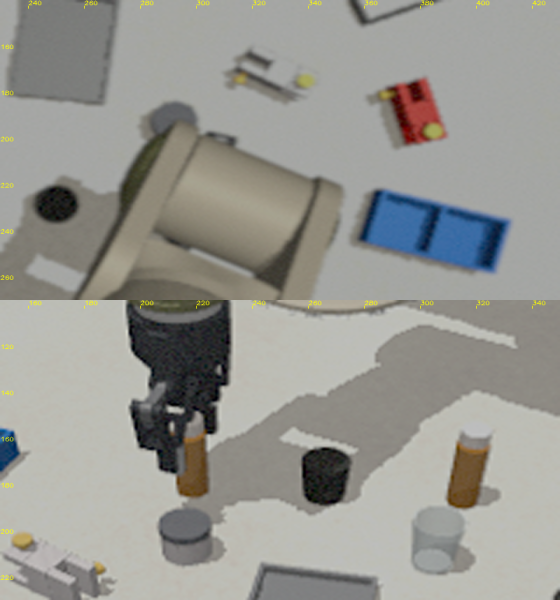

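The fingers straddle the right-hand vial, at about scene (217,165), and the jar is clear. Closing.

Request:
{"api": "jog_arm", "payload": {
  "travel": [
    [0, 0, 0],
    [0, 0, 0],
    [0, 0, 0],
    [0, 0, 0],
    [0, 0, 0],
    [0, 0, 0],
    [0, 0, 0],
    [0, 0, 0]
  ],
  "dr": [
    [0, 0, 0],
    [0, 0, 0],
    [0, 0, 0],
    [0, 0, 0],
    [0, 0, 0],
    [0, 0, 0],
    [0, 0, 0],
    [0, 0, 0]
  ],
  "jaw": 0.02
}}

```text
time_s: 2.97
position: [0.4683, -0.1019, 0.0483]
tool_rot: [[0.279, 0.96, 0.001], [0.96, -0.279, -0.001], [-0.0, 0.002, -1.0]]
ft_force: [-1.6, 0.4, 6.6]
grip_width: 0.027
```

Request:
{"api": "jog_arm", "payload": {
  "travel": [
    [0, 0, 0.02],
    [0, 0, 0.035],
    [0, 0, 0.035],
    [0, 0, 0.01],
    [-0.0048, -0.0311, 0],
    [-0.0048, -0.0311, 0],
    [-0.0048, -0.0311, 0],
    [-0.0048, -0.0311, 0],
    [-0.0048, -0.0311, 0],
    [-0.0048, -0.0311, 0],
    [-0.0048, -0.0311, 0],
    [-0.0048, -0.0311, 0],
    [0, 0, 0],
    [0, 0, 0],
    [0, 0, 0]
  ],
  "dr": [
    [0, 0, 0],
    [0, 0, 0],
    [0, 0, 0],
    [0, 0, 0],
    [0, 0, 0],
    [0, 0, 0],
    [0, 0, 0],
    [0, 0, 0],
    [0, 0, 0],
    [0, 0, 0],
    [0, 0, 0],
    [0, 0, 0],
    [0, 0, 0],
    [0, 0, 0],
    [0, 0, 0]
  ]
}}

```text
time_s: 4.22
position: [0.4295, -0.3499, 0.1474]
tool_rot: [[0.279, 0.96, -0.0], [0.96, -0.279, 0.001], [0.0, -0.0, -1.0]]
ft_force: [-0.1, 0.3, 0.5]
grip_width: 0.0267
```

```bash
python3 - <<'E'
from h import *
d=grab('g2'); crop(d['scene'],70,70,270,220,4,'g2s.png')
E
```

```text
(no output)
```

View pics/g2s.png

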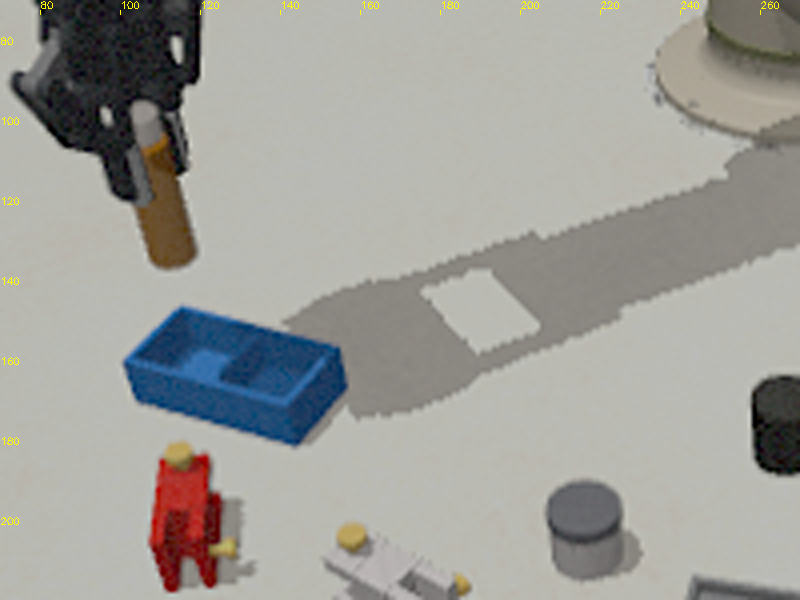

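The vial hangs in the jaws above the rack. I'll compare its tilt with the upright model.

```bash
python3 - <<'E'
from ov import *
d=load('g2');g=d['scene']
crop(g,80,80,160,200,6,'g2o.png',pts=proj(g,place(vial,.4300,-.3495)+[0,0,.0995]))
E
```

```text
(no output)
```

View pics/g2o.png

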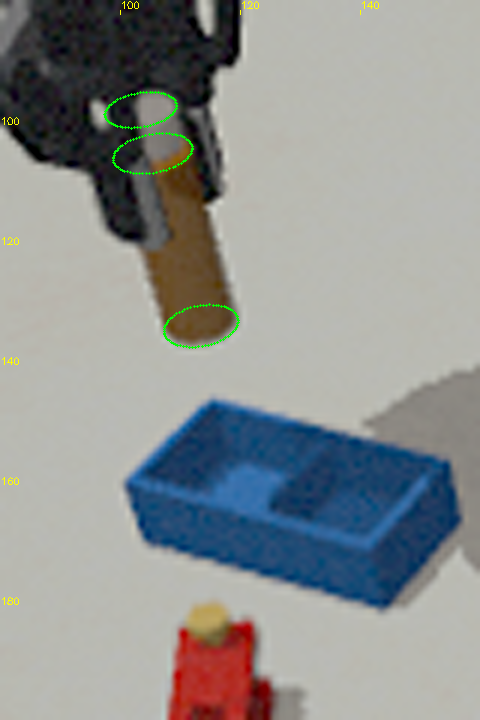

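Request:
{"api": "jog_arm", "payload": {
  "travel": [
    [0, -0.001, -0.033],
    [0, 0, -0.028],
    [0, 0, -0.018],
    [0, 0, -0.01],
    [0, 0, -0.005],
    [0, 0, 0],
    [0, 0, 0]
  ],
  "dr": [
    [0, 0, 0],
    [0, 0, 0],
    [0, 0, 0],
    [0, 0, 0],
    [0, 0, 0],
    [0, 0, 0],
    [0, 0, 0]
  ]
}}

```text
time_s: 4.9
position: [0.4301, -0.3517, 0.0542]
tool_rot: [[0.279, 0.96, 0.001], [0.96, -0.279, -0.001], [-0.001, 0.001, -1.0]]
ft_force: [-0.8, 0.9, -1.3]
grip_width: 0.0274
```

Request:
{"api": "jog_arm", "payload": {
  "travel": [
    [0, 0, -0.0015],
    [0, 0, 0],
    [0, 0, 0]
  ],
  "dr": [
    [0, 0, 0],
    [0, 0, 0],
    [0, 0, 0]
  ]
}}

```text
time_s: 5.15
position: [0.4298, -0.3517, 0.0524]
tool_rot: [[0.279, 0.96, 0.001], [0.96, -0.279, -0.001], [-0.001, 0.001, -1.0]]
ft_force: [0.4, 0.2, 1.8]
grip_width: 0.0268
```

Request:
{"api": "jog_arm", "payload": {
  "travel": [
    [0, 0, 0],
    [0, 0, 0],
    [0, 0, 0],
    [0, 0, 0],
    [0, 0, 0],
    [0, 0, 0],
    [0, 0, 0.01],
    [0, 0, 0.025],
    [0, 0, 0.035],
    [0, 0, 0.035],
    [0, 0, 0.01],
    [0, 0, 0]
  ],
  "dr": [
    [0, 0, 0],
    [0, 0, 0],
    [0, 0, 0],
    [0, 0, 0],
    [0, 0, 0],
    [0, 0, 0],
    [0, 0, 0],
    [0, 0, 0],
    [0, 0, 0],
    [0, 0, 0],
    [0, 0, 0],
    [0, 0, 0]
  ],
  "jaw": 0.06
}}

```text
time_s: 6.15
position: [0.4303, -0.3525, 0.1704]
tool_rot: [[0.279, 0.96, 0.004], [0.96, -0.279, -0.005], [-0.004, 0.006, -1.0]]
ft_force: [-1.1, -0.0, -0.2]
grip_width: 0.06
```

```bash
python3 - <<'E'
from h import *
d=grab('g3'); crop(d['scene'],70,70,270,220,4,'g3s.png')
E
```

```text
(no output)
```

View pics/g3s.png

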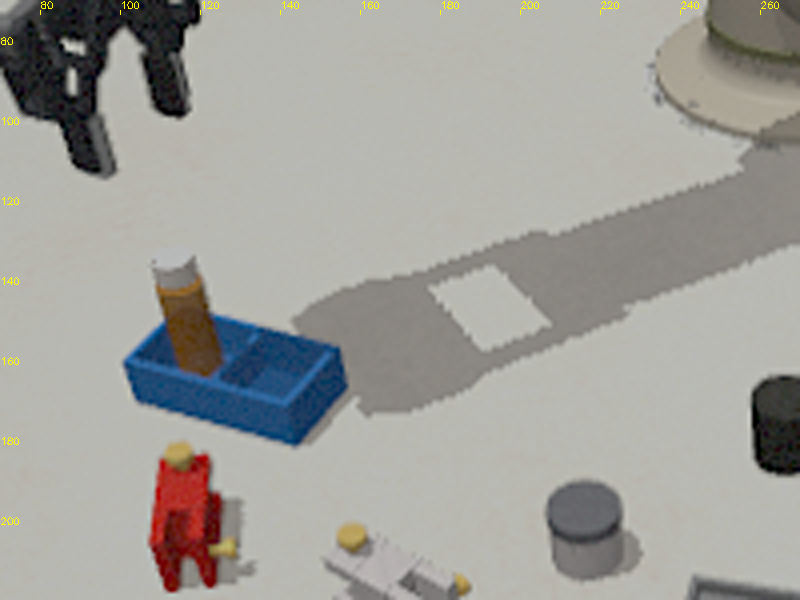

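The first vial stands upright in the −y bay (scene (118,157)). On to the second vial.

Request:
{"api": "jog_arm", "payload": {
  "travel": [
    [0.0025, 0.0344, 0],
    [0.0025, 0.0344, 0],
    [0.0025, 0.0344, 0],
    [0.0025, 0.0344, 0],
    [0.0025, 0.0344, 0],
    [0.0025, 0.0344, 0],
    [0.0025, 0.0344, 0],
    [0.0025, 0.0344, 0],
    [0.0025, 0.0344, 0],
    [0.0025, 0.0344, 0],
    [0.0025, 0.0344, 0],
    [0.0025, 0.0344, 0],
    [0.0025, 0.0344, 0],
    [0.0025, 0.0344, 0],
    [0, 0, 0],
    [0, 0, 0]
  ],
  "dr": [
    [0, 0, 0],
    [0, 0, 0],
    [0, 0, 0],
    [0, 0, 0],
    [0, 0, 0],
    [0, 0, 0],
    [0, 0, 0],
    [0, 0, 0],
    [0, 0, 0],
    [0, 0, 0],
    [0, 0, 0],
    [0, 0, 0],
    [0, 0, 0],
    [0, 0, 0],
    [0, 0, 0],
    [0, 0, 0]
  ]
}}

```text
time_s: 7.58
position: [0.4636, 0.1313, 0.1652]
tool_rot: [[0.276, 0.961, -0.004], [0.961, -0.276, -0.0], [-0.001, -0.003, -1.0]]
ft_force: [-0.5, -0.1, -0.9]
grip_width: 0.06
```

Request:
{"api": "jog_arm", "payload": {
  "travel": [
    [0.0015, -0.0015, -0.035],
    [0, 0, -0.035],
    [0, 0, -0.027],
    [0, 0, -0.02],
    [0, 0, 0],
    [0, 0, 0]
  ],
  "dr": [
    [0, 0, 0],
    [0, 0, 0],
    [0, 0, 0],
    [0, 0, 0],
    [0, 0, 0],
    [0, 0, 0]
  ]
}}

```text
time_s: 8.08
position: [0.4655, 0.1275, 0.0491]
tool_rot: [[0.281, 0.96, -0.003], [0.96, -0.281, -0.0], [-0.001, -0.003, -1.0]]
ft_force: [0.6, -0.1, 1.7]
grip_width: 0.06
```

Request:
{"api": "jog_arm", "payload": {
  "travel": [
    [0, 0, 0],
    [0, 0, 0],
    [0, 0, 0],
    [0, 0, 0],
    [0, 0, 0],
    [0, 0, 0],
    [0, 0, 0],
    [0, 0, 0]
  ],
  "dr": [
    [0, 0, 0],
    [0, 0, 0],
    [0, 0, 0],
    [0, 0, 0],
    [0, 0, 0],
    [0, 0, 0],
    [0, 0, 0],
    [0, 0, 0]
  ],
  "jaw": 0.02
}}

```text
time_s: 8.75
position: [0.4666, 0.1285, 0.051]
tool_rot: [[0.279, 0.96, 0.002], [0.96, -0.279, -0.0], [0.001, 0.002, -1.0]]
ft_force: [-0.9, -0.9, 7.2]
grip_width: 0.0274
```

Request:
{"api": "jog_arm", "payload": {
  "travel": [
    [0, 0, 0.02],
    [0, 0, 0.035],
    [0, 0, 0.035],
    [0, 0, 0.015],
    [-0.0018, -0.0355, 0],
    [-0.0018, -0.0355, 0],
    [-0.0018, -0.0355, 0],
    [-0.0018, -0.0355, 0],
    [-0.0018, -0.0355, 0],
    [-0.0018, -0.0355, 0],
    [-0.0018, -0.0355, 0],
    [-0.0018, -0.0355, 0],
    [-0.0018, -0.0355, 0],
    [-0.0018, -0.0355, 0],
    [-0.0018, -0.0355, 0],
    [-0.0018, -0.0355, 0],
    [0, 0, 0],
    [0, 0, 0],
    [0, 0, 0]
  ],
  "dr": [
    [0, 0, 0],
    [0, 0, 0],
    [0, 0, 0],
    [0, 0, 0],
    [0, 0, 0],
    [0, 0, 0],
    [0, 0, 0],
    [0, 0, 0],
    [0, 0, 0],
    [0, 0, 0],
    [0, 0, 0],
    [0, 0, 0],
    [0, 0, 0],
    [0, 0, 0],
    [0, 0, 0],
    [0, 0, 0],
    [0, 0, 0],
    [0, 0, 0],
    [0, 0, 0]
  ]
}}

```text
time_s: 10.33
position: [0.4442, -0.2969, 0.1549]
tool_rot: [[0.279, 0.96, -0.0], [0.96, -0.279, 0.001], [0.0, -0.0, -1.0]]
ft_force: [0.7, 0.9, -0.1]
grip_width: 0.0268
```

```bash
python3 - <<'E'
from ov import *
d=grab('g4'); g=d['scene']; 
from rig import observe
p=observe()['position']; print(p)
crop(g,80,80,200,200,6,'g4s.png',pts=proj(g,place(vial,p[0],p[1])+[0,0,p[2]-.049]))
E
```

```text
[ 0.44453327 -0.29625396  0.15503938]
```

View pics/g4s.png

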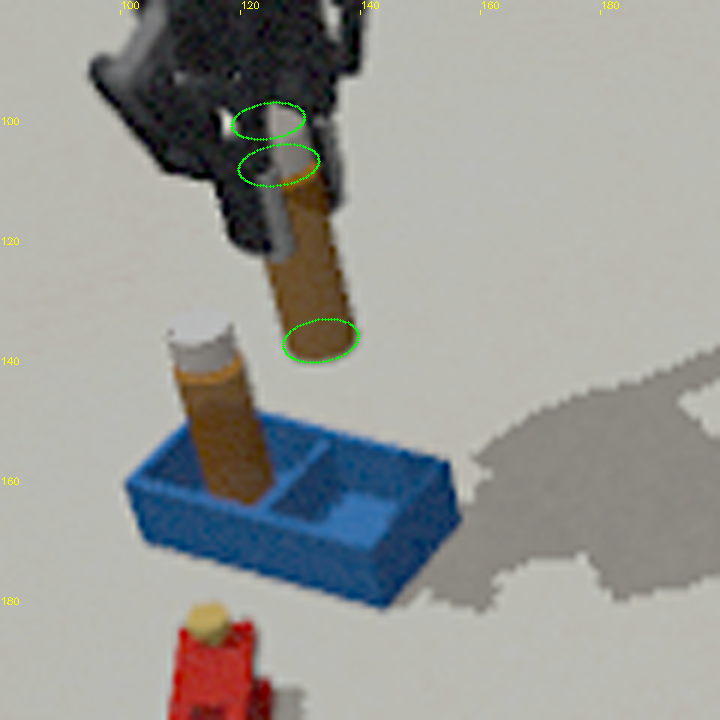

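Request:
{"api": "jog_arm", "payload": {
  "travel": [
    [0, 0, -0.035],
    [0, 0, -0.03],
    [0, 0, -0.02],
    [0, 0, -0.01],
    [0, 0, -0.005],
    [0, 0, 0],
    [0, 0, 0]
  ],
  "dr": [
    [0, 0, 0],
    [0, 0, 0],
    [0, 0, 0],
    [0, 0, 0],
    [0, 0, 0],
    [0, 0, 0],
    [0, 0, 0]
  ]
}}

```text
time_s: 11.02
position: [0.4451, -0.2974, 0.0559]
tool_rot: [[0.278, 0.96, 0.001], [0.96, -0.278, -0.001], [-0.001, 0.002, -1.0]]
ft_force: [-1.3, 1.5, -0.7]
grip_width: 0.027
```

Request:
{"api": "jog_arm", "payload": {
  "travel": [
    [0, 0, -0.0015],
    [0, 0, 0],
    [0, 0, 0]
  ],
  "dr": [
    [0, 0, 0],
    [0, 0, 0],
    [0, 0, 0]
  ]
}}

```text
time_s: 11.27
position: [0.4451, -0.2978, 0.055]
tool_rot: [[0.279, 0.96, 0.002], [0.96, -0.279, -0.002], [-0.001, 0.002, -1.0]]
ft_force: [-1.8, 1.7, 8.7]
grip_width: 0.027
```

Contact at +8.7 N, so it is seated on the floor. Release and rise.

Request:
{"api": "jog_arm", "payload": {
  "travel": [
    [0, 0, 0],
    [0, 0, 0],
    [0, 0, 0],
    [0, 0, 0],
    [0, 0, 0],
    [0, 0, 0],
    [0, 0, 0.01],
    [0, 0, 0.025],
    [0, 0, 0.035],
    [0, 0, 0.035],
    [0, 0, 0],
    [0, 0, 0]
  ],
  "dr": [
    [0, 0, 0],
    [0, 0, 0],
    [0, 0, 0],
    [0, 0, 0],
    [0, 0, 0],
    [0, 0, 0],
    [0, 0, 0],
    [0, 0, 0],
    [0, 0, 0],
    [0, 0, 0],
    [0, 0, 0],
    [0, 0, 0]
  ],
  "jaw": 0.06
}}

```text
time_s: 12.27
position: [0.445, -0.2979, 0.1607]
tool_rot: [[0.279, 0.96, 0.003], [0.96, -0.279, -0.003], [-0.002, 0.004, -1.0]]
ft_force: [-0.1, -0.8, -1.3]
grip_width: 0.0599
```

```bash
python3 - <<'E'
from ov import *
d=grab('g5'); g=d['scene']; 
crop(g,80,110,200,200,6,'g5s.png')
E
```

```text
(no output)
```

View pics/g5s.png

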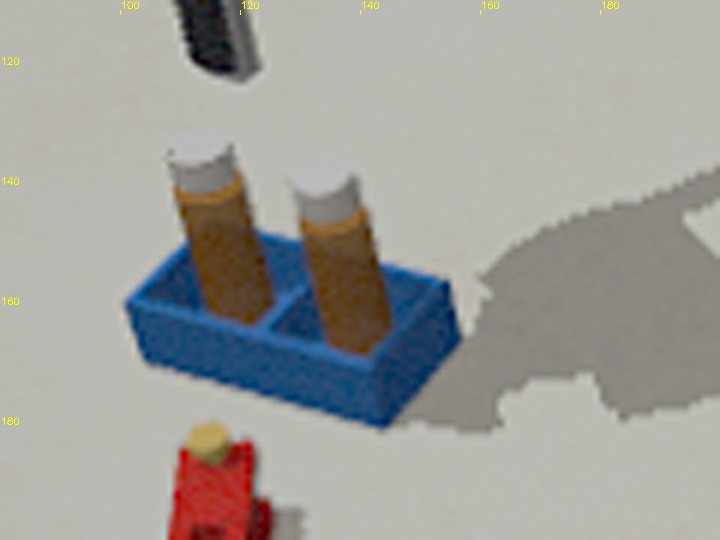

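Both vials stand upright, one in each bay. Next is the near stopper.

Request:
{"api": "jog_arm", "payload": {
  "travel": [
    [0.0022, 0.0343, 0],
    [0.0022, 0.0343, 0],
    [0.0022, 0.0343, 0],
    [0.0022, 0.0343, 0],
    [0.0022, 0.0343, 0],
    [0.0022, 0.0343, 0],
    [0.0022, 0.0343, 0],
    [0.0022, 0.0343, 0],
    [0.0022, 0.0343, 0],
    [0, 0, 0],
    [0, 0, 0]
  ],
  "dr": [
    [0, 0, 0],
    [0, 0, 0],
    [0, 0, 0],
    [0, 0, 0],
    [0, 0, 0],
    [0, 0, 0],
    [0, 0, 0],
    [0, 0, 0],
    [0, 0, 0],
    [0, 0, 0],
    [0, 0, 0]
  ],
  "jaw": 0.072
}}

```text
time_s: 13.28
position: [0.4636, 0.0127, 0.1574]
tool_rot: [[0.276, 0.961, -0.002], [0.961, -0.276, 0.0], [-0.0, -0.002, -1.0]]
ft_force: [-0.8, -0.5, 0.8]
grip_width: 0.0722
```

Request:
{"api": "jog_arm", "payload": {
  "travel": [
    [0.001, -0.001, -0.035],
    [0, 0, -0.035],
    [0, 0, -0.035],
    [0, 0, -0.02],
    [0, 0, -0.012],
    [0, 0, 0],
    [0, 0, 0]
  ],
  "dr": [
    [0, 0, 0],
    [0, 0, 0],
    [0, 0, 0],
    [0, 0, 0],
    [0, 0, 0],
    [0, 0, 0],
    [0, 0, 0]
  ]
}}

```text
time_s: 13.87
position: [0.465, 0.0093, 0.0208]
tool_rot: [[0.281, 0.96, -0.002], [0.96, -0.281, 0.0], [-0.0, -0.002, -1.0]]
ft_force: [0.5, 0.2, 0.1]
grip_width: 0.0722
```

Request:
{"api": "jog_arm", "payload": {
  "travel": [
    [0, 0, 0],
    [0, 0, 0],
    [0, 0, 0],
    [0, 0, 0],
    [0, 0, 0],
    [0, 0, 0],
    [0, 0, 0],
    [0, 0, 0]
  ],
  "dr": [
    [0, 0, 0],
    [0, 0, 0],
    [0, 0, 0],
    [0, 0, 0],
    [0, 0, 0],
    [0, 0, 0],
    [0, 0, 0],
    [0, 0, 0]
  ],
  "jaw": 0.03
}}

```text
time_s: 14.53
position: [0.4658, 0.01, 0.0223]
tool_rot: [[0.279, 0.96, 0.002], [0.96, -0.279, -0.001], [-0.0, 0.002, -1.0]]
ft_force: [-0.7, 0.3, 6.6]
grip_width: 0.0402
```

Request:
{"api": "jog_arm", "payload": {
  "travel": [
    [0, 0, 0.02],
    [0, 0, 0.035],
    [0, 0, 0.03],
    [-0.001, 0.0354, 0],
    [-0.001, 0.0354, 0],
    [-0.001, 0.0354, 0],
    [-0.001, 0.0354, 0],
    [-0.001, 0.0354, 0],
    [-0.001, 0.0354, 0],
    [-0.001, 0.0354, 0],
    [-0.001, 0.0354, 0],
    [0, 0, 0],
    [0, 0, 0],
    [0, 0, 0]
  ],
  "dr": [
    [0, 0, 0],
    [0, 0, 0],
    [0, 0, 0],
    [0, 0, 0],
    [0, 0, 0],
    [0, 0, 0],
    [0, 0, 0],
    [0, 0, 0],
    [0, 0, 0],
    [0, 0, 0],
    [0, 0, 0],
    [0, 0, 0],
    [0, 0, 0],
    [0, 0, 0]
  ]
}}

```text
time_s: 15.7
position: [0.457, 0.2931, 0.1064]
tool_rot: [[0.279, 0.96, -0.0], [0.96, -0.279, -0.0], [-0.0, 0.0, -1.0]]
ft_force: [-0.2, -0.5, -0.9]
grip_width: 0.0397
```

```bash
python3 - <<'E'
from ov import *
d=grab('g6'); g=d['scene']; 
from rig import observe
p=observe()['position']; print(p)
crop(g,310,90,440,220,6,'g6s.png',pts=proj(g,np.vstack([place(stop,p[0],p[1]+.001)+[0,0,p[2]-.022],place(dish,.467,.3235)])))
E
```

```text
[0.45737646 0.29247633 0.10649389]
```

View pics/g6s.png

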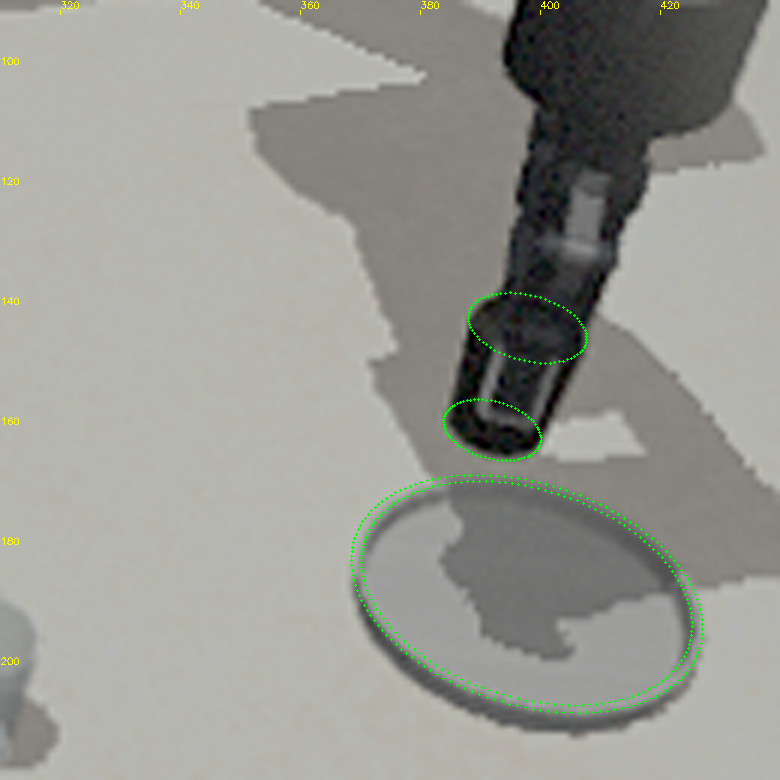

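Request:
{"api": "jog_arm", "payload": {
  "travel": [
    [0.002, -0.001, -0.03],
    [0, 0, -0.025],
    [0, 0, -0.015],
    [0, 0, -0.007],
    [0, 0, -0.002],
    [0, 0, 0],
    [0, 0, 0]
  ],
  "dr": [
    [0, 0, 0],
    [0, 0, 0],
    [0, 0, 0],
    [0, 0, 0],
    [0, 0, 0],
    [0, 0, 0],
    [0, 0, 0]
  ]
}}

```text
time_s: 16.38
position: [0.4599, 0.2924, 0.0283]
tool_rot: [[0.28, 0.96, 0.002], [0.96, -0.28, 0.001], [0.001, 0.001, -1.0]]
ft_force: [0.2, 0.6, -0.3]
grip_width: 0.04
```

Request:
{"api": "jog_arm", "payload": {
  "travel": [
    [0, 0, -0.001],
    [0, 0, 0],
    [0, 0, 0]
  ],
  "dr": [
    [0, 0, 0],
    [0, 0, 0],
    [0, 0, 0]
  ]
}}

```text
time_s: 16.63
position: [0.4594, 0.2925, 0.0268]
tool_rot: [[0.279, 0.96, 0.001], [0.96, -0.279, 0.0], [0.001, 0.001, -1.0]]
ft_force: [0.3, 0.2, -1.1]
grip_width: 0.0404
```

Request:
{"api": "jog_arm", "payload": {
  "travel": [
    [0, 0, -0.001],
    [0, 0, 0],
    [0, 0, 0]
  ],
  "dr": [
    [0, 0, 0],
    [0, 0, 0],
    [0, 0, 0]
  ]
}}

```text
time_s: 16.88
position: [0.4595, 0.2927, 0.0263]
tool_rot: [[0.279, 0.96, 0.001], [0.96, -0.279, 0.001], [0.001, 0.001, -1.0]]
ft_force: [-2.0, 0.2, 8.2]
grip_width: 0.0402
```

Request:
{"api": "jog_arm", "payload": {
  "travel": [
    [0, 0, 0],
    [0, 0, 0],
    [0, 0, 0],
    [0, 0, 0],
    [0, 0, 0],
    [0, 0, 0],
    [0, 0, 0.01],
    [0, 0, 0.025],
    [0, 0, 0.035],
    [0, 0, 0.035],
    [0, 0, 0],
    [0, 0, 0]
  ],
  "dr": [
    [0, 0, 0],
    [0, 0, 0],
    [0, 0, 0],
    [0, 0, 0],
    [0, 0, 0],
    [0, 0, 0],
    [0, 0, 0],
    [0, 0, 0],
    [0, 0, 0],
    [0, 0, 0],
    [0, 0, 0],
    [0, 0, 0]
  ],
  "jaw": 0.068
}}

```text
time_s: 17.88
position: [0.4599, 0.2928, 0.1327]
tool_rot: [[0.279, 0.96, 0.004], [0.96, -0.279, 0.002], [0.003, 0.004, -1.0]]
ft_force: [-0.4, -0.5, -0.2]
grip_width: 0.068
```

```bash
python3 - <<'E'
from ov import *
d=grab('g7'); g=d['scene']; 
crop(g,330,110,440,220,6,'g7s.png')
E
```

```text
(no output)
```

View pics/g7s.png

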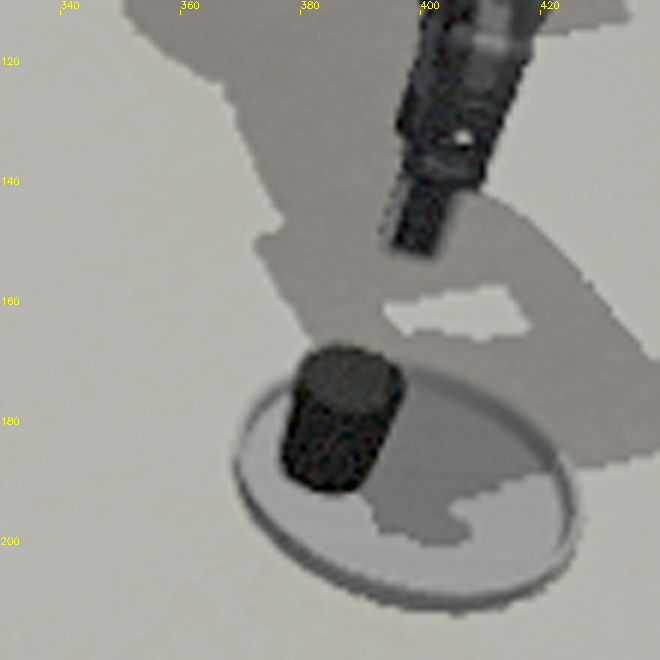

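The first stopper stands in the dish at scene (388,178). Now the second one.

Request:
{"api": "jog_arm", "payload": {
  "travel": [
    [0.0295, -0.0157, 0],
    [0.0295, -0.0157, 0],
    [0.0295, -0.0157, 0],
    [0.0295, -0.0157, 0],
    [0.0295, -0.0157, 0],
    [0.0295, -0.0157, 0],
    [0, 0, 0],
    [0, 0, 0],
    [0, 0, 0]
  ],
  "dr": [
    [0, 0, 0],
    [0, 0, 0],
    [0, 0, 0],
    [0, 0, 0],
    [0, 0, 0],
    [0, 0, 0],
    [0, 0, 0],
    [0, 0, 0],
    [0, 0, 0]
  ],
  "jaw": 0.074
}}

```text
time_s: 18.73
position: [0.6354, 0.1983, 0.1289]
tool_rot: [[0.279, 0.96, -0.003], [0.96, -0.279, -0.0], [-0.001, -0.003, -1.0]]
ft_force: [0.7, 0.5, 0.6]
grip_width: 0.0741
```

Request:
{"api": "jog_arm", "payload": {
  "travel": [
    [0.001, 0, -0.035],
    [0, 0, -0.035],
    [0, 0, -0.02],
    [0, 0, -0.017],
    [0, 0, 0],
    [0, 0, 0]
  ],
  "dr": [
    [0, 0, 0],
    [0, 0, 0],
    [0, 0, 0],
    [0, 0, 0],
    [0, 0, 0],
    [0, 0, 0]
  ]
}}

```text
time_s: 19.23
position: [0.6362, 0.199, 0.0231]
tool_rot: [[0.278, 0.961, -0.002], [0.961, -0.278, -0.0], [-0.001, -0.002, -1.0]]
ft_force: [0.6, -0.4, 0.3]
grip_width: 0.0738
```

Request:
{"api": "jog_arm", "payload": {
  "travel": [
    [0, 0, 0],
    [0, 0, 0],
    [0, 0, 0],
    [0, 0, 0],
    [0, 0, 0],
    [0, 0, 0],
    [0, 0, 0],
    [0, 0, 0]
  ],
  "dr": [
    [0, 0, 0],
    [0, 0, 0],
    [0, 0, 0],
    [0, 0, 0],
    [0, 0, 0],
    [0, 0, 0],
    [0, 0, 0],
    [0, 0, 0]
  ],
  "jaw": 0.03
}}

```text
time_s: 19.9
position: [0.6377, 0.1985, 0.025]
tool_rot: [[0.279, 0.96, 0.002], [0.96, -0.279, 0.001], [0.001, 0.002, -1.0]]
ft_force: [-2.3, 0.6, 6.3]
grip_width: 0.0403
```

Request:
{"api": "jog_arm", "payload": {
  "travel": [
    [0, 0, 0.02],
    [0, 0, 0.035],
    [0, 0, 0.035],
    [-0.0231, 0.0222, 0],
    [-0.0231, 0.0222, 0],
    [-0.0231, 0.0222, 0],
    [-0.0231, 0.0222, 0],
    [-0.0231, 0.0222, 0],
    [-0.0231, 0.0222, 0],
    [-0.0231, 0.0222, 0],
    [0, 0, 0],
    [0, 0, 0],
    [0, 0, 0]
  ],
  "dr": [
    [0, 0, 0],
    [0, 0, 0],
    [0, 0, 0],
    [0, 0, 0],
    [0, 0, 0],
    [0, 0, 0],
    [0, 0, 0],
    [0, 0, 0],
    [0, 0, 0],
    [0, 0, 0],
    [0, 0, 0],
    [0, 0, 0],
    [0, 0, 0]
  ]
}}

```text
time_s: 20.98
position: [0.476, 0.3535, 0.1138]
tool_rot: [[0.279, 0.96, 0.001], [0.96, -0.279, 0.0], [0.0, 0.001, -1.0]]
ft_force: [0.7, -0.1, -0.2]
grip_width: 0.0404
```

```bash
python3 - <<'E'
from ov import *
d=grab('g8'); g=d['scene']; 
from rig import observe
p=observe()['position']; print(p)
crop(g,330,90,450,220,6,'g8s.png',pts=proj(g,np.vstack([place(stop,p[0],p[1])+[0,0,p[2]-.025],place(dish,.468,.322),place(circ(.018,.004),p[0],p[1])])))
E
```

```text
[0.47641905 0.35293465 0.11346059]
```

View pics/g8s.png

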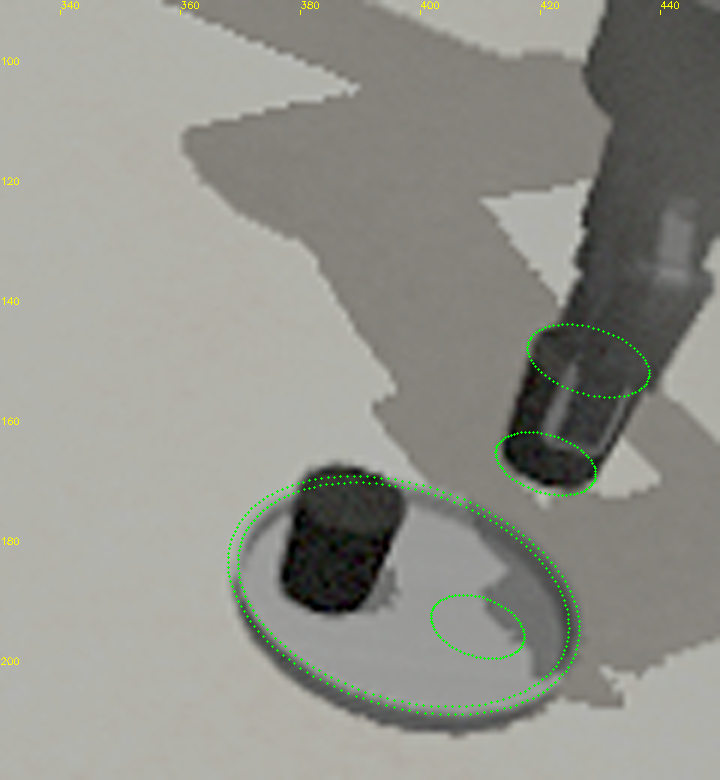

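Landing spot at scene (408,194) lies inside the dish floor with a clear gap. Lowering.

Request:
{"api": "jog_arm", "payload": {
  "travel": [
    [0, 0, -0.035],
    [0, 0, -0.025],
    [0, 0, -0.015],
    [0, 0, -0.007],
    [0, 0, -0.002],
    [0, 0, 0],
    [0, 0, 0]
  ],
  "dr": [
    [0, 0, 0],
    [0, 0, 0],
    [0, 0, 0],
    [0, 0, 0],
    [0, 0, 0],
    [0, 0, 0],
    [0, 0, 0]
  ]
}}

```text
time_s: 21.67
position: [0.4764, 0.3534, 0.0299]
tool_rot: [[0.28, 0.96, 0.001], [0.96, -0.28, 0.001], [0.001, 0.001, -1.0]]
ft_force: [-0.1, 1.4, -0.3]
grip_width: 0.0399
```

Request:
{"api": "jog_arm", "payload": {
  "travel": [
    [0, 0, -0.0015],
    [0, 0, 0],
    [0, 0, 0]
  ],
  "dr": [
    [0, 0, 0],
    [0, 0, 0],
    [0, 0, 0]
  ]
}}

```text
time_s: 21.92
position: [0.4764, 0.3536, 0.0288]
tool_rot: [[0.279, 0.96, 0.002], [0.96, -0.279, 0.001], [0.001, 0.002, -1.0]]
ft_force: [0.3, -1.5, 5.3]
grip_width: 0.04
```

Request:
{"api": "jog_arm", "payload": {
  "travel": [
    [0, 0, 0],
    [0, 0, 0],
    [0, 0, 0],
    [0, 0, 0],
    [0, 0, 0],
    [0, 0, 0],
    [0, 0, 0.01],
    [0, 0, 0.025],
    [0, 0, 0.035],
    [0, 0, 0.035],
    [0, 0, 0],
    [0, 0, 0]
  ],
  "dr": [
    [0, 0, 0],
    [0, 0, 0],
    [0, 0, 0],
    [0, 0, 0],
    [0, 0, 0],
    [0, 0, 0],
    [0, 0, 0],
    [0, 0, 0],
    [0, 0, 0],
    [0, 0, 0],
    [0, 0, 0],
    [0, 0, 0]
  ],
  "jaw": 0.068
}}

```text
time_s: 22.92
position: [0.4762, 0.3541, 0.1354]
tool_rot: [[0.279, 0.96, 0.004], [0.96, -0.279, 0.002], [0.003, 0.004, -1.0]]
ft_force: [0.1, -0.0, -0.6]
grip_width: 0.0678
```

```bash
python3 - <<'E'
from ov import *
d=grab('g9'); g=d['scene']; 
crop(g,330,110,450,220,6,'g9s.png')
crop(d['top'],230,140,430,270,4,'g9t.png')
b2=np.vstack([rect(-.032,.036,-.014,.014,.04),rect(-.012,.012,-.014,.014,.04),seg((-.032,-.014,0),(.036,-.014,0)),seg((-.022,0,.04),(-.022,0,.052)),seg((.027,.014,.02),(.027,.027,.02))])
ims=[]
for a in (56,60,64):
    P=place(b2,.609,-.191,a)
    crop(d['top'],305,150,350,190,9,'x.png',gam=.8,pts=proj(d['top'],P)); i=cv2.imread('pics/x.png')
    crop(g,145,195,195,240,8,'x.png',gam=.9,pts=proj(g,P)); j=cv2.imread('pics/x.png')
    ims.append(np.vstack([cv2.resize(i,(265,236)),cv2.resize(j,(265,240))]))
cv2.imwrite('pics/byaw.png',np.hstack(ims))
E
```

```text
(no output)
```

View pics/g9s.png

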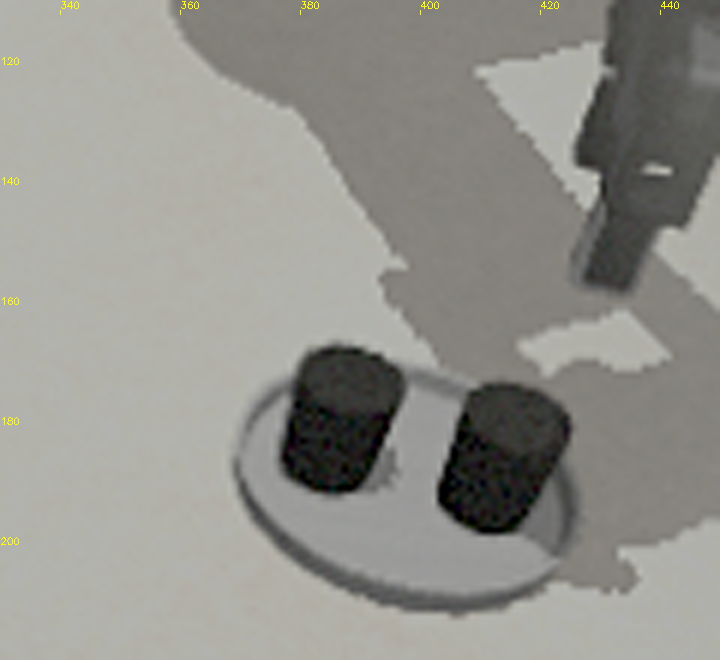

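View pics/byaw.png

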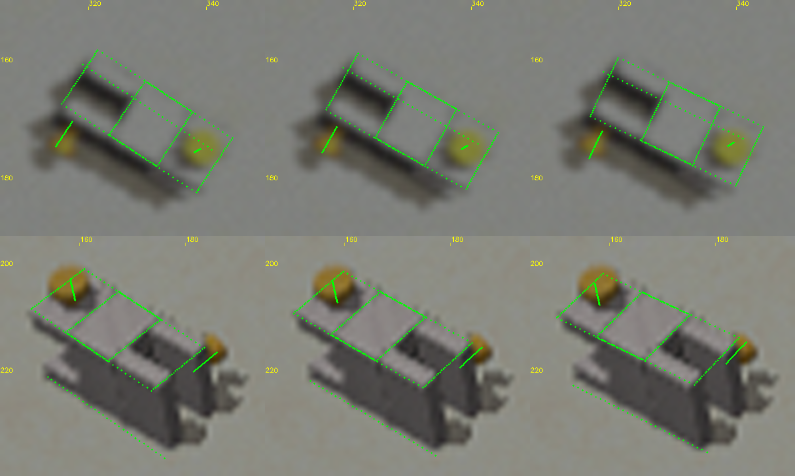

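Both stoppers stand side by side in the dish, at scene (388,178) and (413,185). The silver boss fits at yaw of about 62°. Moving there.

Request:
{"api": "jog_arm", "payload": {
  "travel": [
    [0.0089, -0.0363, 0],
    [0.0089, -0.0363, 0],
    [0.0089, -0.0363, 0],
    [0.0089, -0.0363, 0],
    [0.0089, -0.0363, 0],
    [0.0089, -0.0363, 0],
    [0.0089, -0.0363, 0],
    [0.0089, -0.0363, 0],
    [0.0089, -0.0363, 0],
    [0.0089, -0.0363, 0],
    [0.0089, -0.0363, 0],
    [0.0089, -0.0363, 0],
    [0.0089, -0.0363, 0],
    [0.0089, -0.0363, 0],
    [0.0089, -0.0363, 0],
    [0, 0, 0],
    [0, 0, 0],
    [0, 0, 0]
  ],
  "dr": [
    [0, 0, -0.014],
    [0, 0, -0.014],
    [0, 0, -0.014],
    [0, 0, -0.014],
    [0, 0, -0.014],
    [0, 0, -0.014],
    [0, 0, -0.014],
    [0, 0, -0.014],
    [0, 0, -0.014],
    [0, 0, -0.014],
    [0, 0, -0.014],
    [0, 0, -0.014],
    [0, 0, -0.014],
    [0, 0, -0.014],
    [0, 0, -0.014],
    [0, 0, 0],
    [0, 0, 0],
    [0, 0, 0]
  ],
  "jaw": 0.06
}}

```text
time_s: 24.52
position: [0.6084, -0.1902, 0.1315]
tool_rot: [[0.473, 0.881, -0.002], [0.881, -0.473, 0.002], [0.0, -0.003, -1.0]]
ft_force: [-0.3, -0.2, 0.7]
grip_width: 0.0601
```

Request:
{"api": "jog_arm", "payload": {
  "travel": [
    [0.001, 0, -0.035],
    [0, 0, -0.035],
    [0, 0, -0.025],
    [0, 0, -0.015],
    [0, 0, -0.006],
    [0, 0, 0],
    [0, 0, 0]
  ],
  "dr": [
    [0, 0, 0],
    [0, 0, 0],
    [0, 0, 0],
    [0, 0, 0],
    [0, 0, 0],
    [0, 0, 0],
    [0, 0, 0]
  ],
  "newtons": 40
}}

```text
time_s: 25.1
position: [0.6104, -0.1902, 0.0176]
tool_rot: [[0.472, 0.881, 0.001], [0.881, -0.472, -0.0], [0.0, 0.001, -1.0]]
ft_force: [0.5, -0.1, 1.2]
grip_width: 0.0597
```

```bash
python3 - <<'E'
from ov import *
d=grab('g10'); g=d['scene']; 
crop(g,110,130,220,240,6,'g10s.png')
E
```

```text
(no output)
```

View pics/g10s.png

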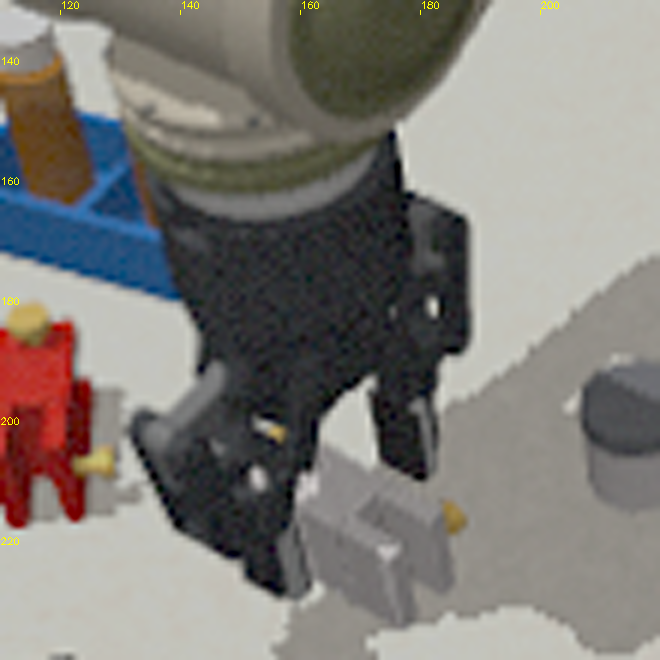

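The fingers straddle the silver block on both sides, clear of both screws. Closing.

Request:
{"api": "jog_arm", "payload": {
  "travel": [
    [0, 0, 0],
    [0, 0, 0],
    [0, 0, 0],
    [0, 0, 0],
    [0, 0, 0],
    [0, 0, 0],
    [0, 0, 0],
    [0, 0, 0],
    [0, 0, 0]
  ],
  "dr": [
    [0, 0, 0],
    [0, 0, 0],
    [0, 0, 0],
    [0, 0, 0],
    [0, 0, 0],
    [0, 0, 0],
    [0, 0, 0],
    [0, 0, 0],
    [0, 0, 0]
  ],
  "jaw": 0.02
}}

```text
time_s: 25.95
position: [0.6103, -0.191, 0.0177]
tool_rot: [[0.473, 0.881, 0.001], [0.881, -0.473, -0.001], [0.0, 0.001, -1.0]]
ft_force: [-0.2, 1.9, 4.8]
grip_width: 0.0273
```

Request:
{"api": "jog_arm", "payload": {
  "travel": [
    [0, 0, 0.015],
    [0, 0, 0.03],
    [0, 0, 0.035],
    [0, 0, 0],
    [0, 0, 0]
  ],
  "dr": [
    [0, 0, 0],
    [0, 0, 0],
    [0, 0, 0],
    [0, 0, 0],
    [0, 0, 0]
  ]
}}

```text
time_s: 26.37
position: [0.6106, -0.1912, 0.0984]
tool_rot: [[0.473, 0.881, 0.003], [0.881, -0.473, -0.002], [0.0, 0.003, -1.0]]
ft_force: [0.7, -0.2, -1.5]
grip_width: 0.0271
```

```bash
python3 - <<'E'
from ov import *
d=grab('g11'); g=d['scene']; 
crop(g,110,120,220,230,6,'g11s.png')
E
```

```text
(no output)
```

View pics/g11s.png

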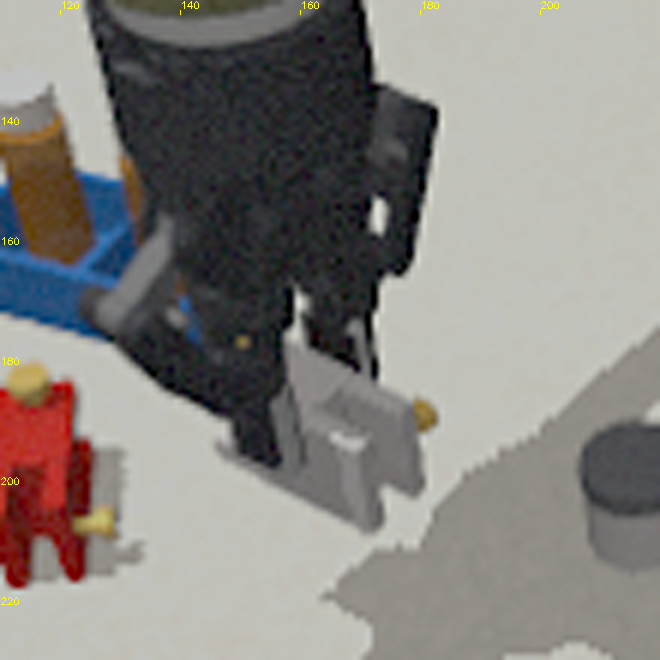

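Request:
{"api": "jog_arm", "payload": {
  "travel": [
    [0.0028, 0.019, 0],
    [0.0028, 0.019, 0],
    [0.0028, 0.019, 0],
    [0.0028, 0.019, 0],
    [0.0028, 0.019, 0],
    [0.0028, 0.019, 0],
    [0.0028, 0.019, 0],
    [0.0028, 0.019, 0],
    [0.0028, 0.019, 0],
    [0.0028, 0.019, 0],
    [0, 0, 0],
    [0, 0, 0],
    [0, 0, 0]
  ],
  "dr": [
    [0, 0, -0.119],
    [0, 0, -0.119],
    [0, 0, -0.119],
    [0, 0, -0.119],
    [0, 0, -0.119],
    [0, 0, -0.119],
    [0, 0, -0.119],
    [0, 0, -0.119],
    [0, 0, -0.119],
    [0, 0, -0.119],
    [0, 0, 0],
    [0, 0, 0],
    [0, 0, 0]
  ]
}}

```text
time_s: 27.55
position: [0.6376, -0.0013, 0.0956]
tool_rot: [[0.994, -0.11, -0.002], [-0.11, -0.994, 0.0], [-0.002, 0.0, -1.0]]
ft_force: [0.1, 0.1, -2.0]
grip_width: 0.0273
```

```bash
python3 - <<'E'
from ov import *
d=grab('g12'); g=d['scene']; 
crop(g,200,140,320,270,6,'g12s.png')
E
```

```text
(no output)
```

View pics/g12s.png

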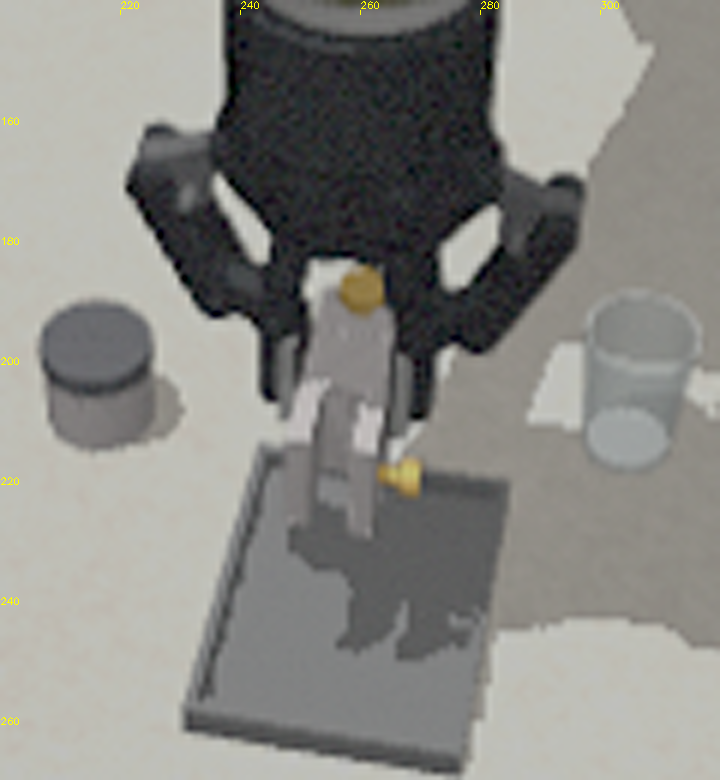

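The boss is held level above the tray, aligned with it. Lowering.

Request:
{"api": "jog_arm", "payload": {
  "travel": [
    [0, 0, -0.03],
    [0, 0, -0.02],
    [0, 0, -0.013],
    [0, 0, -0.006],
    [0, 0, -0.0025],
    [0, 0, 0],
    [0, 0, 0]
  ],
  "dr": [
    [0, 0, 0],
    [0, 0, 0],
    [0, 0, 0],
    [0, 0, 0],
    [0, 0, 0],
    [0, 0, 0],
    [0, 0, 0]
  ]
}}

```text
time_s: 28.23
position: [0.6385, -0.0012, 0.0262]
tool_rot: [[0.994, -0.112, 0.001], [-0.112, -0.994, -0.0], [0.001, 0.0, -1.0]]
ft_force: [-0.3, 0.2, -0.9]
grip_width: 0.0271
```

Request:
{"api": "jog_arm", "payload": {
  "travel": [
    [0, 0, -0.0015],
    [0, 0, 0],
    [0, 0, 0]
  ],
  "dr": [
    [0, 0, 0],
    [0, 0, 0],
    [0, 0, 0]
  ]
}}

```text
time_s: 28.48
position: [0.6382, -0.0009, 0.0243]
tool_rot: [[0.994, -0.112, 0.001], [-0.112, -0.994, -0.0], [0.001, 0.0, -1.0]]
ft_force: [-0.2, -0.7, -1.1]
grip_width: 0.0272
```

Request:
{"api": "jog_arm", "payload": {
  "travel": [
    [0, 0, -0.0015],
    [0, 0, 0],
    [0, 0, 0]
  ],
  "dr": [
    [0, 0, 0],
    [0, 0, 0],
    [0, 0, 0]
  ]
}}

```text
time_s: 28.73
position: [0.638, -0.0008, 0.0223]
tool_rot: [[0.994, -0.112, -0.0], [-0.112, -0.994, 0.0], [-0.0, -0.0, -1.0]]
ft_force: [-0.4, 0.7, -2.1]
grip_width: 0.0276
```

Request:
{"api": "jog_arm", "payload": {
  "travel": [
    [0, 0, -0.001],
    [0, 0, 0],
    [0, 0, 0]
  ],
  "dr": [
    [0, 0, 0],
    [0, 0, 0],
    [0, 0, 0]
  ]
}}

```text
time_s: 28.98
position: [0.6382, -0.0008, 0.0217]
tool_rot: [[0.994, -0.112, 0.001], [-0.112, -0.994, -0.0], [0.001, 0.0, -1.0]]
ft_force: [-1.0, 1.4, 2.8]
grip_width: 0.0273
```

Request:
{"api": "jog_arm", "payload": {
  "travel": [
    [0, 0, 0],
    [0, 0, 0],
    [0, 0, 0],
    [0, 0, 0],
    [0, 0, 0],
    [0, 0, 0],
    [0, 0, 0.01],
    [0, 0, 0.025],
    [0, 0, 0.035],
    [0, 0, 0.035],
    [0, 0, 0.035],
    [-0.03, 0, 0.02],
    [-0.03, 0, 0.02],
    [-0.03, 0, 0],
    [-0.03, 0, 0],
    [-0.03, 0, 0],
    [-0.03, 0, 0],
    [0, 0, 0],
    [0, 0, 0]
  ],
  "dr": [
    [0, 0, 0],
    [0, 0, 0],
    [0, 0, 0],
    [0, 0, 0],
    [0, 0, 0],
    [0, 0, 0],
    [0, 0, 0],
    [0, 0, 0],
    [0, 0, 0],
    [0, 0, 0],
    [0, 0, 0],
    [0, 0, 0],
    [0, 0, 0],
    [0, 0, 0],
    [0, 0, 0],
    [0, 0, 0],
    [0, 0, 0],
    [0, 0, 0],
    [0, 0, 0]
  ],
  "jaw": 0.056
}}

```text
time_s: 30.57
position: [0.4574, -0.0008, 0.2025]
tool_rot: [[0.994, -0.112, 0.002], [-0.112, -0.994, -0.0], [0.002, 0.0, -1.0]]
ft_force: [0.8, -0.5, 0.6]
grip_width: 0.0559
```

```bash
python3 - <<'E'
from ov import *
d=grab('g13'); 
crop(d['scene'],90,110,450,280,2,'g13s.png'); crop(d['top'],90,130,430,270,2,'g13t.png'); crop(d['scene'],210,190,310,280,7,'g13b.png')
E
```

```text
(no output)
```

View pics/g13s.png

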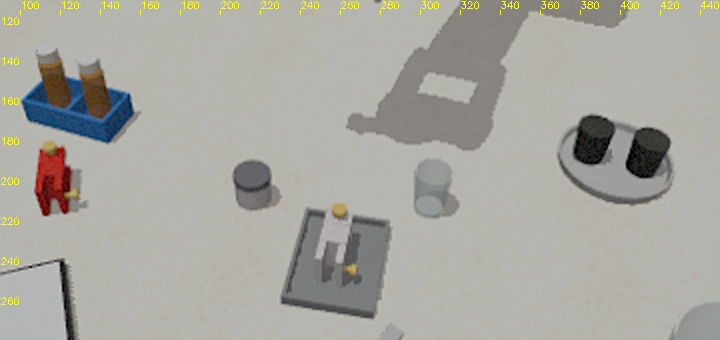

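View pics/g13t.png

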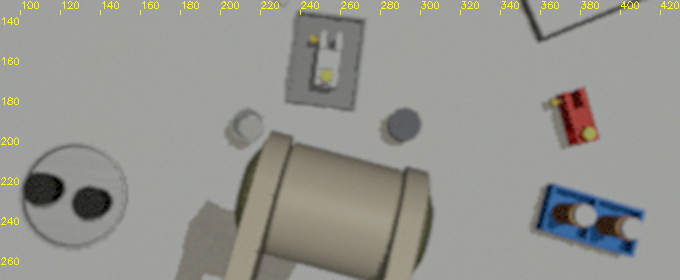

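View pics/g13b.png

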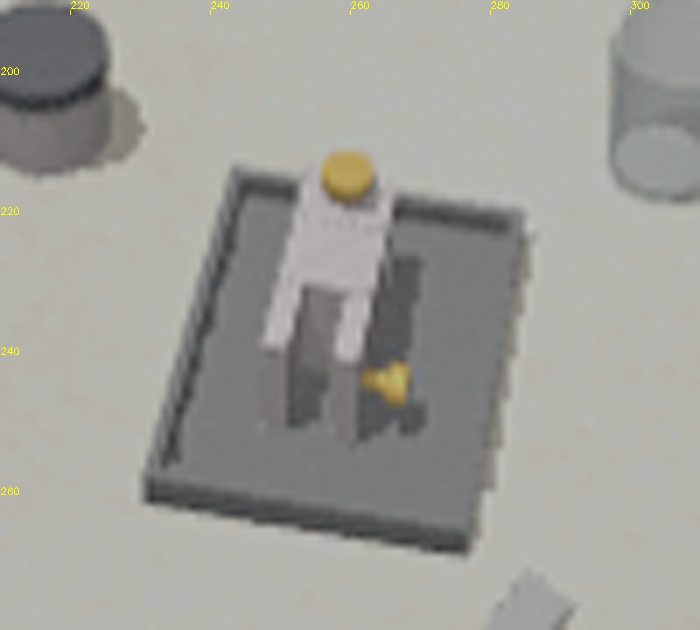

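The boss lies flat in the tray, and the beaker and jar are in their original spots. The left stopper looks near the rim in the top view, so I'll check that with an overlay.

```bash
python3 - <<'E'
from ov import *
d=load('g13'); g=d['top']
P=np.vstack([place(stop,.4595,.293)+[0,0,.004],place(stop,.4765,.3535)+[0,0,.004],place(circ(.064,.004,150),.468,.3225),place(circ(.068,.014,150),.468,.3225)])
crop(g,90,190,170,265,7,'g14.png',pts=proj(g,P))
g=d['scene'];crop(g,355,150,445,225,6,'g15.png',pts=proj(g,P))
a=cv2.imread('pics/g14.png');b=cv2.imread('pics/g15.png');cv2.imwrite('pics/g16.png',cv2.resize(np.hstack([a[:450],b[:450]]),(800,330)))
E
```

```text
(no output)
```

View pics/g16.png

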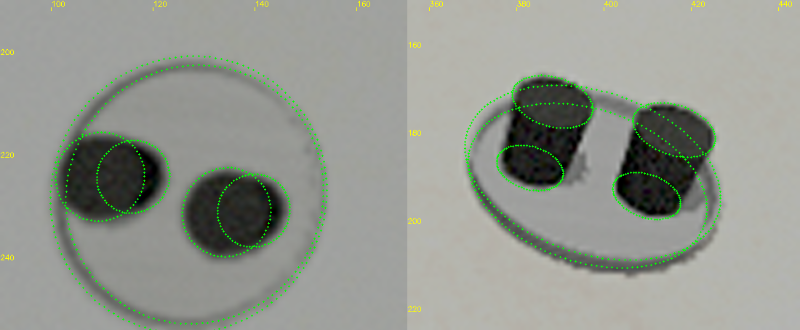

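The models match: both stoppers are upright, with their feet well inside the rim. Handing in.

```bash
python3 -c "
from rig import *
print(close_job(), observe()['time_s'])"
```

```text
the job is handed in; nothing more can be done
the job is handed in; nothing more can be done
```

The bench is sorted and the job is handed in, at about 31 s of the 122 s allowed. I did it in the order asked: both vials, then both stoppers, then the silver clamp boss. The red look-alike was left alone.

**Last checks, after the arm had moved clear:**
- **Vials:** both stand upright in the rack, one in each bay.
- **Stoppers:** both stand upright in the dish, about 63 mm apart. Their feet are on the floor, roughly 13 mm inside the wall.
- **Boss:** it lies flat in the tray, aligned with it.
- **Beaker and jar:** they appear where they stood at the start.
- **Forces:** the highest wrist force in any reading was under 10 N.

**Small disagreements:** no check failed, but some measurements were off by a few millimetres.
- Triangulated heights read up to 4 mm low on the taller things: 91–93 mm for the 95 mm vials, 36 mm for the 40 mm jar. At the tray's corners the rim read 3–9 mm instead of 13 mm.
- The dish-centre estimate moved by 2–3 mm between fits.
- The gripper read about 27 mm on the 28 mm vials and block.

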